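# Sort the washed wooden ware into pot and tray

## Task

Sort the clean wooden things on the board by kind, ready for packing: stand the two drinking cups upright and side by side on the floor of the innermost pot, setting each down gently on the floor before letting go, not dropping it in, and lay the spoon and the spatula flat inside the long wooden tray, no part on or over its rim. Leave everything else where it is.

Things in the scene. Friction and masses are not known exactly. Their poses are not given: they have to be found in the camera images.
- cup_a: plain wooden drinking cup, round, 58 mm across with upright sides from 14 mm up, 60 mm high, wall 4 mm, open at the top, 0.11 kg; origin at centre of underside, z up along its axis
- cup_b: plain wooden drinking cup, round, 58 mm across with upright sides from 14 mm up, 60 mm high, wall 4 mm, open at the top, 0.11 kg; origin at centre of underside, z up along its axis (same as the other)
- spoon: wooden spoon, 175 mm long, lying flat; handle 16 mm wide, 14 mm thick; head a round bowl 54 mm across, 18 mm high. Origin at mid length on the underside (on the handle, near the balance point); x points along it towards the head, z up
- spoon_head (a point): point on the spoon's centre line 2.5 mm inside the head end
- spoon_tail (a point): point on the spoon's centre line 2.5 mm inside the handle end
- spatula: wooden spatula, 175 mm long, lying flat; handle 16 mm wide, 14 mm thick; head a flat blade 70 mm long, 52 mm wide, 6 mm thick. Origin at mid length on the underside (on the handle, near the balance point); x points along it towards the head, z up
- spatula_head (a point): point on the spatula's centre line 2.5 mm inside the head end
- spatula_tail (a point): point on the spatula's centre line 2.5 mm inside the handle end
- pots: set of three open aluminium pots nested in one another, fixed; 220 mm across outside, the innermost 192 mm across at its rim, which is the highest at 78 mm; two ear handles on the outer pot at its +x and -x sides reach 134 mm from the axis at 52 mm height. Origin centre of the underside, z up
- pots_in (a point): centre of the innermost pot's flat floor, 12 mm above the board; the upright inner wall is 93 mm from here (about 89 mm at the floor)
- tray: long open wooden tray, fixed; outside 250 (x) x 170 (y) mm, 35 mm high, walls 8 mm thick; origin centre of the underside, z up
- tray_in (a point): centre of the tray's inner floor; inside 234 (x) x 154 (y) mm
- jar: small glass jar with steel cap, 58 mm across, 68 mm high, standing in one line with the cups; origin centre of underside
There are look-alikes about, which are no part of the job. What is shaped like the spatula but green or grey is not meant. What is shaped like the cup_b but purple is not meant.

How it is judged (in metres and radians):
At the end, for the whole second after the job is handed in: Both cups stand at rest on the floor of the innermost pot (centre within 66 mm of its centre, underside less than 8 mm above its floor, tilt under 0.12 rad). Spoon and spatula lie at rest in the tray: both ends of each within its inner walls and less than 28 mm above its floor, tilt under 0.3 rad (horizontal distance between each of cup_a, cup_b and pots_in below 0.066 m and z of each of cup_a, cup_b in the frame of pots_in below 0.008 m and angle between each of cup_a, cup_b's own z axis and vertical below 0.12 rad and linear speed of each of cup_a, cup_b, spoon, spatula below 0.02 m/s and x of spoon_head in the frame of tray_in between -0.117 and 0.117 m and y of spoon_head in the frame of tray_in between -0.077 and 0.077 m and z of each of spoon_head, spoon_tail, spatula_head, spatula_tail in the frame of tray_in below 0.028 m and x of spoon_tail in the frame of tray_in between -0.117 and 0.117 m and y of spoon_tail in the frame of tray_in between -0.077 and 0.077 m and angle between each of spoon, spatula's own z axis and vertical below 0.3 rad and x of spatula_head in the frame of tray_in between -0.117 and 0.117 m and y of spatula_head in the frame of tray_in between -0.077 and 0.077 m and x of spatula_tail in the frame of tray_in between -0.117 and 0.117 m and y of spatula_tail in the frame of tray_in between -0.077 and 0.077 m); the robot touches nothing.
It fails at once if the jar is shifted by more than 30 mm (distance of jar from where it was at the start of the episode above 0.03 m).
It fails at once if a cup is knocked or pressed against the pots with more than 40 N (contact force between any of cup_a, cup_b and pots above 40 N).
It fails at once if a cup is let go over the pot while more than 15 mm above its floor ((horizontal distance between cup_a and pots_in below 0.085 m and z of cup_a in the frame of pots_in above 0.015 m and contact force between the fingers and cup_a below 0.1 N) or (horizontal distance between cup_b and pots_in below 0.085 m and z of cup_b in the frame of pots_in above 0.015 m and contact force between the fingers and cup_b below 0.1 N)).
It also fails if it takes over 72 s, if anything falls off the work surface, if the arm or the gripper's body presses on something with over 40 N, if the wrist force passes 120 N, or if a joint passes its speed limit or range.

## Robot

A 6-joint arm with a two-finger parallel gripper is mounted at the origin on the work surface. World frame = base frame: x ahead of the robot, y to its left, z up, the work surface at z = 0. Lengths are in mm, angles in rad, forces in N, time in s.
With the tool pointing down it reaches from about 300 to 775 mm from the base axis. Payload 14.6 kg.
Tool frame: the origin (TCP) lies between the finger pads; the fingertips stand manip.nose_length ahead of it and the grasp point (between the pads) lies 11 mm behind it (manip.nose_length is the distance from the TCP to the fingertips, in mm); z points along the fingers, y is the line along which they close (so a half turn about z gives the same grasp; the last joint's range is limited). The gripper opens to 94 mm and grips with 3 to 60 N. Pads are 16 mm wide; open, the fingers measure 119 mm over their backs; the gripper's body (75 mm by 177 mm) begins 78 mm behind the grasp point.
Start: joints at [1.184, 0.3, 1.521, -0, 1.321, -0.067], TCP at [172.904, 522.105, 213.446] pointing down, gripper open.
Joint ranges: [-3.03, 3.03], [-0.79, 2.21], [0.23, 2.52], [-1.04, 4.18], [0, 3.07], [-2.55, 2.55]. Speed limits (rad/s): [2.22, 2.22, 2.57, 3.14, 3.14, 3.14].

## Interface

Orientations are given as [roll, pitch, yaw] about the fixed x, y, z axes, in that order (R = Rz(yaw) Ry(pitch) Rx(roll)).
In Python, from cell import manip, cams, job gives the robot as it stands.
- The arm moves only by the tool jog_arm, never from a script. Its argument "commands" is a list of rows, each an object of numbers: "dx", "dy", "dz": the shift along the tool's x, y, z each as a share of 40 mm, from -1 to 1; "ax", "ay", "az": the turn, a rotation vector about the tool's x, y, z each as a share of 10 degrees, from -1 to 1; "gripper": the closure, from 0 (fully open) to 1 (shut). A call has 1 to 10 rows; each row shifts and turns the commanded pose from where the row before left it, along the tool's axes as they then stand; what a row does not reach is not made up. A row lasts 1/8 s, in which the tool goes at most 62.5 mm and 10.7 degrees, less where a joint would pass 70% of its speed; a pose out of reach is approached as far as the arm can. A call with a number of a shift or a turn outside -1 to 1 is refused whole. A call with a gripper value outside its range is refused whole. The fingers move at their own pace and stop on an object; "squeeze" is the grip in N (left out, the last holds). Time passes only in rows, so rows that do not move let the fingers close. It gives the time, the measured TCP pose, the force, the opening and the grip force at its end, in the units of the state.
- manip.read_state(): the state, without advancing time (a new reading comes with each control period).
- cams.camera(name): name is "side" or "top"; returns a dict with "image" (400x640x3 uint8, red, green, blue), "fx", "fy", "cx", "cy" (pixels), "world_to_cam" (4x4, takes a point from world to camera coordinates). Camera axes: x right, y down, z forward; pixel columns grow to the right and rows downward; lengths in mm; the calibration is good to about 2 mm. A picture is of the moment at which its call begins. There is no depth.
- job.sign_off(): hands the job in; it is judged then, once.
The state is a dict: "clock": time; "joints": joint angles; "qd": joint speeds; "effort": joint torques, N m; "eef_pos": TCP position; "eef_rot": TCP orientation; "wrist_force": force on the tool from outside, world axes, zero at the start; "moment": the same for the moment, N m; "finger_gap": finger opening in mm; "finger_force": force on a finger pad.
Only numpy, scipy, OpenCV 4.12 (cv2) and the standard library are available. Lean on these libraries where they do the work, as an engineer would, in place of code of your own. Each camera call takes 0.05 s, during which the arm holds its last target. There are 200 camera calls.

## Working session

There is one attempt and no reset: what is moved stays moved. The work goes in short steps, Python scripts to look and compute and a tool call to move; the robot and the scene stay as the last step left them, time stands still between calls to the robot, and variables do not carry over. Pictures are saved under pics/ and viewed, at most 10 in all, crops included, and the job is handed in when it is done.

Besides the shell and the picture viewer there is one more tool, called after ">>>" as a command line: name --argument value ..., lists and objects as JSON in quotes. jog_arm: Moves the arm, as the interface text tells. Shift numbers are shares of 40 mm and turn numbers shares of 10 degrees, none past 1 either way. Its arguments: {"type":"object","properties":{"commands":{"type":"array"},"squeeze":{"type":"number"}},"required":["commands"]}

```bash
ls; mkdir -p pics
cat > h.py <<'E'
import sys
sys.path.insert(0,'.')
import numpy as np, cv2, pickle
from cell import manip, cams, job
def grab(n,f):
    c=cams.camera(n); cv2.imwrite(f,cv2.cvtColor(c['image'],cv2.COLOR_RGB2BGR)); 
    pickle.dump({k:v for k,v in c.items() if k!='image'},open(n+'.pkl','wb')); return c
def px2w(c,u,v,z):
    T=np.array(c['world_to_cam']);R=T[:3,:3];o=-R.T@T[:3,3]
    d=R.T@np.array([(u-c['cx'])/c['fx'],(v-c['cy'])/c['fy'],1]);return (o+d*(z-o[2])/d[2]).round(1)
E
python3 - <<'E'
from h import *
for n in('top','side'):
    c=grab(n,f'pics/{n}0.png');T=np.array(c['world_to_cam']);print(n,c['fx'],c['cx'],c['cy'],T.round(3).tolist(),-T[:3,:3].T@T[:3,3])
print(manip.read_state(),manip.nose_length)
E
```

```text
pics
top 519.5473921420388 319.4934000904448 198.45841180507927 [[0.005, -1.0, 0.002, -11.137], [-0.983, -0.005, -0.186, 441.522], [0.186, -0.001, -0.983, 1247.503], [0.0, 0.0, 0.0, 1.0]] [ 201.75165688   -7.33550215 1307.88812547]
side 416.42109189072374 315.6258894753201 208.10381196389355 [[0.893, -0.45, -0.023, -386.035], [-0.297, -0.55, -0.78, 160.912], [0.339, 0.703, -0.625, 1027.772], [0.0, 0.0, 0.0, 1.0]] [  44.41959936 -807.89918563  759.31393865]
{'clock': 0.1, 'joints': array([ 1.18438739e+00,  3.00396908e-01,  1.52152709e+00,  9.77492414e-06,
        1.32066899e+00, -6.66013982e-02]), 'qd': array([-0.00129238, -0.00013874, -0.00404658, -0.00010879,  0.0003787 ,
        0.0020644 ]), 'effort': array([-8.43104754e-04, -5.32653880e+01, -3.53273535e+01,  7.08963582e-02,
        2.35901383e-02, -5.14088356e-05]), 'eef_pos': array([172.82814801, 521.90561737, 212.94985537]), 'eef_rot': array([-3.14059518e+00, -7.60211641e-05,  2.82178265e+00]), 'wrist_force': array([ 0.32680427, -0.618511  , -0.00241884]), 'moment': array([ 0.04472309, -0.05558807, -0.01836801]), 'finger_force': 0.0, 'finger_gap': 93.87043851002458} 8.0
```

View pics/top0.png

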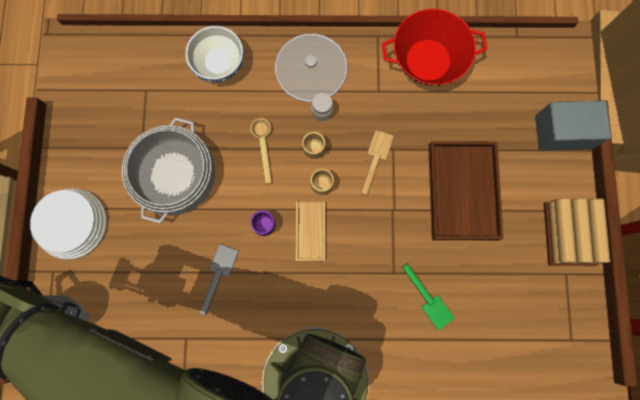

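View pics/side0.png

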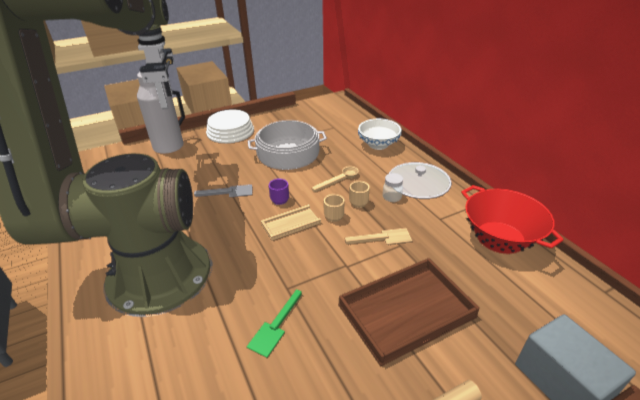

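The top view shows the nested pots at about (168,168), spoon (261,128)–(268,182), cups (314,143) and (321,180), jar (321,105), spatula (382,135)–(366,192) and the dark tray (430–500, 143–240). The purple cup and the green and grey spatulas are decoys. The side view agrees. I'll enlarge this area next.

Run:
```python
from h import *
im=cv2.imread('pics/top0.png')
cv2.imwrite('pics/crop1.png',cv2.resize(im[95:205,240:400],None,fx=5,fy=5,interpolation=cv2.INTER_CUBIC))
a=im[110:250,115:225];b=im[110:250,420:510]
cv2.imwrite('pics/crop2.png',cv2.resize(np.hstack([a,b]),None,fx=4,fy=4,interpolation=cv2.INTER_CUBIC))
```

```text
(no output)
```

View pics/crop1.png

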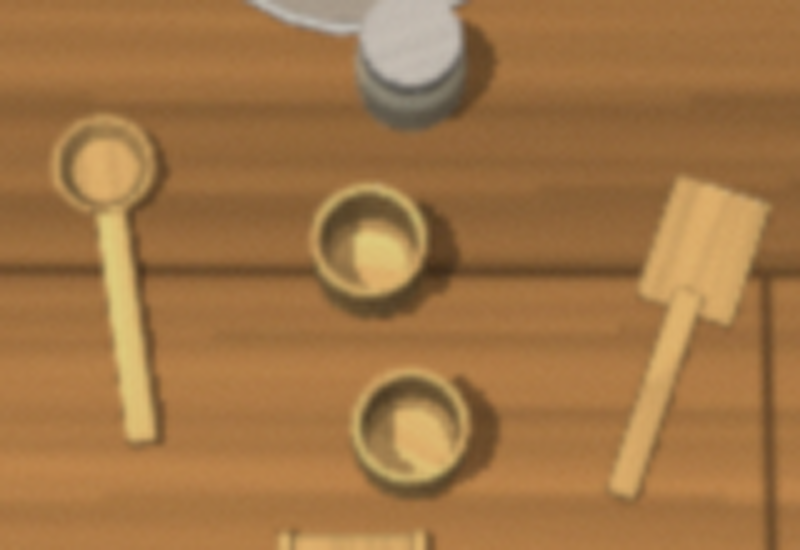

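View pics/crop2.png

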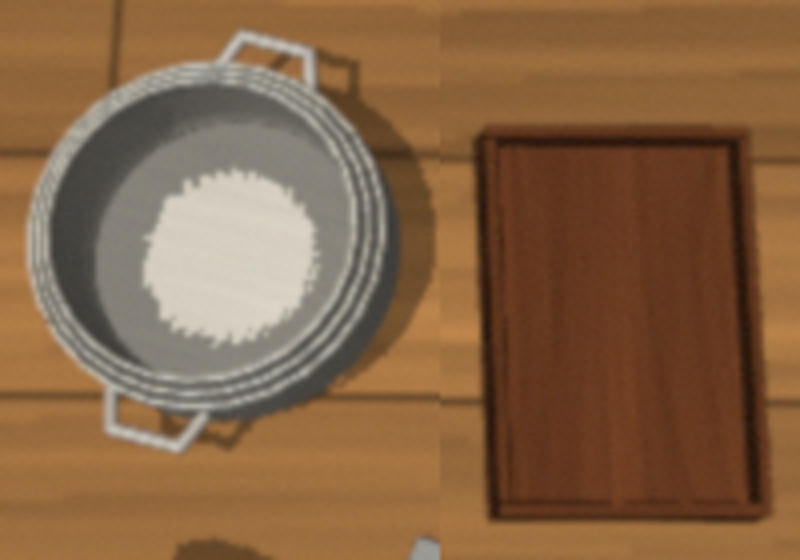

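Crop 1 (5x): far cup rim centre (370,242), near cup rim centre (411,428), spoon from (101,113) to (142,442), spatula from (725,191) to (624,494), jar cap (412,42). Crop 2 (4x): inner pot rim centre (202,231); tray corners (480,130), (747,130), (770,515), (492,518).

Run:
```python
from h import *
c=pickle.load(open('top.pkl','rb'))
f=lambda n,x,y,z:print(n,px2w(c,240+x/5-.4,95+y/5-.4,z))
f('cupA',370,242,60);f('cupB',411,428,60);f('A L',311,242,60);f('A R',430,242,60)
f('jar',412,42,68)
f('sp head',101,113,18);f('sp bowlc',104,165,18);f('sp tail',142,442,14);f('sp neck',114,208,14)
f('st head',725,191,6);f('st tail',624,494,14);f('st neck',684,295,14);f('bladeL',640,292,6);f('bladeR',730,324,6)
g=lambda n,x,y,z:print(n,px2w(c,115+x/4-.4,110+y/4-.4,z))
g('pot',202,231,78);g('pL',50,231,78);g('pR',355,231,78);g('pT',202,82,78);g('pB',202,380,78);g('h1',277,35,52);g('h2',145,443,52)
t=lambda n,x,y,z:print(n,px2w(c,420+(x-440)/4-.4,110+y/4-.4,z))
for p in[(480,130),(747,130),(770,515),(492,518)]:t('tray',*p,35)
t('floor',503,500,8);t('floor',742,145,8)
```

```text
cupA [578.8   6.5  60. ]
cupB [483.8 -14.3  60. ]
A L [578.6  35.9  60. ]
A R [579.  -23.4  60. ]
jar [681.1 -14.   68. ]
sp head [660.5 147.5  18. ]
sp bowlc [632.2 145.2  18. ]
sp tail [486.2 122.5  14. ]
sp neck [610.3 139.9  14. ]
st head [ 623.8 -178.3    6. ]
st tail [ 460.4 -122.9   14. ]
st neck [ 565.2 -155.    14. ]
bladeL [ 568.9 -133.1    6. ]
bladeR [ 552.1 -179.5    6. ]
pot [509.8 367.5  78. ]
pL [509.3 460.   78. ]
pR [510.3 274.4  78. ]
pT [604.4 373.2  78. ]
pB [417.7 362.   78. ]
h1 [644.3 335.7  52. ]
h2 [383.1 402.2  52. ]
tray [ 590.4 -288.6   35. ]
tray [ 591.3 -458.8   35. ]
tray [ 345.3 -458.5   35. ]
tray [ 342.6 -287.5   35. ]
floor [ 356.9 -300.7    8. ]
floor [ 589.4 -464.5    8. ]
```

>>> jog_arm --commands '[{"az":-0.92,"gripper":0},{"az":-0.92},{"dx":-0.56,"dy":-1},{"dx":-0.56,"dy":-1},{"dx":-0.56,"dy":-1},{"dx":-0.56,"dy":-1},{"dx":-0.56,"dy":-1},{"dx":-0.56,"dy":-1},{"dx":-0.56,"dy":-1},{"dx":-0.56,"dy":-1}]' --squeeze 20

```text
schema error: expected keys dx, dy, dz, ax, ay, az, gripper
```

>>> jog_arm --commands '[{"dx":0,"dy":0,"dz":0,"ax":0,"ay":0,"az":-0.92,"gripper":0},{"dx":0,"dy":0,"dz":0,"ax":0,"ay":0,"az":-0.92,"gripper":0},{"dx":-0.56,"dy":-1,"dz":0,"ax":0,"ay":0,"az":0,"gripper":0},{"dx":-0.56,"dy":-1,"dz":0,"ax":0,"ay":0,"az":0,"gripper":0},{"dx":-0.56,"dy":-1,"dz":0,"ax":0,"ay":0,"az":0,"gripper":0},{"dx":-0.56,"dy":-1,"dz":0,"ax":0,"ay":0,"az":0,"gripper":0},{"dx":-0.56,"dy":-1,"dz":0,"ax":0,"ay":0,"az":0,"gripper":0},{"dx":-0.56,"dy":-1,"dz":0,"ax":0,"ay":0,"az":0,"gripper":0},{"dx":-0.56,"dy":-1,"dz":0,"ax":0,"ay":0,"az":0,"gripper":0},{"dx":-0.56,"dy":-1,"dz":0,"ax":0,"ay":0,"az":0,"gripper":0}]' --squeeze 20

```text
clock: 1.35
eef_pos: [353.0, 200.9, 213.4]
eef_rot: [-3.142, -0.0, -3.14]
wrist_force: [0.4, -0.1, 0.3]
finger_gap: 94.0
finger_force: 0.0
```

>>> jog_arm --commands '[{"dx":-0.55,"dy":-0.9,"dz":0,"ax":0,"ay":0,"az":0,"gripper":0},{"dx":-0.55,"dy":-0.9,"dz":0,"ax":0,"ay":0,"az":0,"gripper":0},{"dx":-0.55,"dy":-0.9,"dz":0,"ax":0,"ay":0,"az":0,"gripper":0},{"dx":-0.55,"dy":-0.9,"dz":0,"ax":0,"ay":0,"az":0,"gripper":0},{"dx":-0.55,"dy":-0.9,"dz":0,"ax":0,"ay":0,"az":0,"gripper":0},{"dx":-0.53,"dy":-0.88,"dz":0,"ax":0,"ay":0,"az":0,"gripper":0},{"dx":0,"dy":0,"dz":1,"ax":0,"ay":0,"az":0,"gripper":0},{"dx":0,"dy":0,"dz":1,"ax":0,"ay":0,"az":0,"gripper":0},{"dx":0,"dy":0,"dz":1,"ax":0,"ay":0,"az":0,"gripper":0},{"dx":0,"dy":0,"dz":1,"ax":0,"ay":0,"az":0,"gripper":0}]' --squeeze 20

```text
clock: 2.6
eef_pos: [483.8, -12.7, 52.1]
eef_rot: [3.142, -0.0, -3.14]
wrist_force: [0.2, -0.0, 0.1]
finger_gap: 94.1
finger_force: 0.0
```

>>> jog_arm --commands '[{"dx":0,"dy":-0.03,"dz":0.53,"ax":0,"ay":0,"az":0,"gripper":0},{"dx":0,"dy":0,"dz":0,"ax":0,"ay":0,"az":0,"gripper":1},{"dx":0,"dy":0,"dz":0,"ax":0,"ay":0,"az":0,"gripper":1},{"dx":0,"dy":0,"dz":0,"ax":0,"ay":0,"az":0,"gripper":1},{"dx":0,"dy":0,"dz":0,"ax":0,"ay":0,"az":0,"gripper":1}]' --squeeze 20

```text
clock: 3.22
eef_pos: [484.4, -13.9, 32.9]
eef_rot: [-3.142, 0.001, -3.14]
wrist_force: [0.1, 1.5, 2.2]
finger_gap: 57.5
finger_force: 2.2
```

>>> jog_arm --commands '[{"dx":0,"dy":0,"dz":0,"ax":0,"ay":0,"az":0,"gripper":1},{"dx":0,"dy":0,"dz":0,"ax":0,"ay":0,"az":0,"gripper":1},{"dx":0,"dy":0,"dz":-0.4,"ax":0,"ay":0,"az":0,"gripper":1},{"dx":0,"dy":0,"dz":-0.8,"ax":0,"ay":0,"az":0,"gripper":1},{"dx":0,"dy":0,"dz":-0.8,"ax":0,"ay":0,"az":0,"gripper":1},{"dx":0,"dy":0,"dz":-0.8,"ax":0,"ay":0,"az":0,"gripper":1},{"dx":0,"dy":0.5,"dz":0,"ax":0,"ay":0,"az":0,"gripper":1},{"dx":0,"dy":0.8,"dz":0,"ax":0,"ay":0,"az":0,"gripper":1},{"dx":0,"dy":0.8,"dz":0,"ax":0,"ay":0,"az":0,"gripper":1}]' --squeeze 20

```text
clock: 4.35
eef_pos: [483.8, 70.9, 145.3]
eef_rot: [3.142, 0.001, -3.141]
wrist_force: [0.1, 0.2, -0.8]
finger_gap: 57.2
finger_force: 20.0
```

>>> jog_arm --commands '[{"dx":0.03,"dy":0.85,"dz":0,"ax":0,"ay":0,"az":0,"gripper":1},{"dx":0.03,"dy":0.85,"dz":0,"ax":0,"ay":0,"az":0,"gripper":1},{"dx":0.03,"dy":0.85,"dz":0,"ax":0,"ay":0,"az":0,"gripper":1},{"dx":0.03,"dy":0.85,"dz":0,"ax":0,"ay":0,"az":0,"gripper":1},{"dx":0.03,"dy":0.85,"dz":0,"ax":0,"ay":0,"az":0,"gripper":1},{"dx":0.03,"dy":0.85,"dz":0,"ax":0,"ay":0,"az":0,"gripper":1},{"dx":0.03,"dy":0.85,"dz":0,"ax":0,"ay":0,"az":0,"gripper":1},{"dx":0.03,"dy":0.85,"dz":0,"ax":0,"ay":0,"az":0,"gripper":1},{"dx":0.03,"dy":0.63,"dz":0,"ax":0,"ay":0,"az":0,"gripper":1},{"dx":0,"dy":0,"dz":0,"ax":0,"ay":0,"az":0,"gripper":1}]' --squeeze 20

```text
clock: 5.6
eef_pos: [472.2, 368.4, 144.8]
eef_rot: [3.141, 0.0, -3.138]
wrist_force: [-0.7, -0.8, 0.0]
finger_gap: 57.0
finger_force: 20.0
```

>>> jog_arm --commands '[{"dx":0,"dy":0,"dz":0.5,"ax":0,"ay":0,"az":0,"gripper":1},{"dx":0,"dy":0,"dz":0.7,"ax":0,"ay":0,"az":0,"gripper":1},{"dx":0,"dy":0,"dz":0.6,"ax":0,"ay":0,"az":0,"gripper":1},{"dx":0,"dy":0,"dz":0.3,"ax":0,"ay":0,"az":0,"gripper":1},{"dx":0,"dy":0,"dz":0.15,"ax":0,"ay":0,"az":0,"gripper":1},{"dx":0,"dy":0,"dz":0.1,"ax":0,"ay":0,"az":0,"gripper":1},{"dx":0,"dy":0,"dz":0,"ax":0,"ay":0,"az":0,"gripper":1}]' --squeeze 20

```text
clock: 6.48
eef_pos: [472.9, 367.4, 50.6]
eef_rot: [3.141, 0.0, -3.14]
wrist_force: [0.2, 0.2, -0.8]
finger_gap: 57.2
finger_force: 20.0
```

Creeping down about 1.6 mm a row until the floor is felt.

>>> jog_arm --commands '[{"dx":0,"dy":0,"dz":0.04,"ax":0,"ay":0,"az":0,"gripper":1},{"dx":0,"dy":0,"dz":0.04,"ax":0,"ay":0,"az":0,"gripper":1},{"dx":0,"dy":0,"dz":0.04,"ax":0,"ay":0,"az":0,"gripper":1},{"dx":0,"dy":0,"dz":0,"ax":0,"ay":0,"az":0,"gripper":1}]'

```text
clock: 6.98
eef_pos: [472.7, 367.3, 45.3]
eef_rot: [-3.141, -0.0, -3.14]
wrist_force: [0.3, 0.2, -0.8]
finger_gap: 57.2
finger_force: 20.0
```

>>> jog_arm --commands '[{"dx":0,"dy":0,"dz":0.03,"ax":0,"ay":0,"az":0,"gripper":1},{"dx":0,"dy":0,"dz":0.02,"ax":0,"ay":0,"az":0,"gripper":1},{"dx":0,"dy":0,"dz":0,"ax":0,"ay":0,"az":0,"gripper":1}]'

```text
clock: 7.35
eef_pos: [472.7, 367.3, 43.4]
eef_rot: [-3.141, -0.0, -3.14]
wrist_force: [-0.2, -0.7, -1.0]
finger_gap: 56.9
finger_force: 20.0
```

>>> jog_arm --commands '[{"dx":0,"dy":0,"dz":0.025,"ax":0,"ay":0,"az":0,"gripper":1},{"dx":0,"dy":0,"dz":0,"ax":0,"ay":0,"az":0,"gripper":1}]'

```text
clock: 7.6
eef_pos: [472.7, 367.3, 42.4]
eef_rot: [-3.142, -0.0, -3.14]
wrist_force: [0.2, -0.4, -1.0]
finger_gap: 56.6
finger_force: 20.0
```

>>> jog_arm --commands '[{"dx":0,"dy":0,"dz":0.025,"ax":0,"ay":0,"az":0,"gripper":1},{"dx":0,"dy":0,"dz":0,"ax":0,"ay":0,"az":0,"gripper":1}]'

```text
clock: 7.85
eef_pos: [472.7, 367.3, 41.3]
eef_rot: [-3.141, -0.0, -3.14]
wrist_force: [-0.2, 0.1, -1.4]
finger_gap: 57.2
finger_force: 20.0
```

>>> jog_arm --commands '[{"dx":0,"dy":0,"dz":0.025,"ax":0,"ay":0,"az":0,"gripper":1},{"dx":0,"dy":0,"dz":0.025,"ax":0,"ay":0,"az":0,"gripper":1},{"dx":0,"dy":0,"dz":0,"ax":0,"ay":0,"az":0,"gripper":1}]'

```text
clock: 8.22
eef_pos: [472.7, 367.3, 39.3]
eef_rot: [-3.141, -0.0, -3.14]
wrist_force: [1.0, 0.3, -1.2]
finger_gap: 57.0
finger_force: 20.0
```

Run:
```python
from h import *
c=grab('side','pics/s1.png')
im=cv2.imread('pics/s1.png')
cv2.imwrite('pics/s1c.png',cv2.resize(im[80:230,200:400],None,fx=4,fy=4,interpolation=cv2.INTER_CUBIC))
```

```text
(no output)
```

View pics/s1c.png

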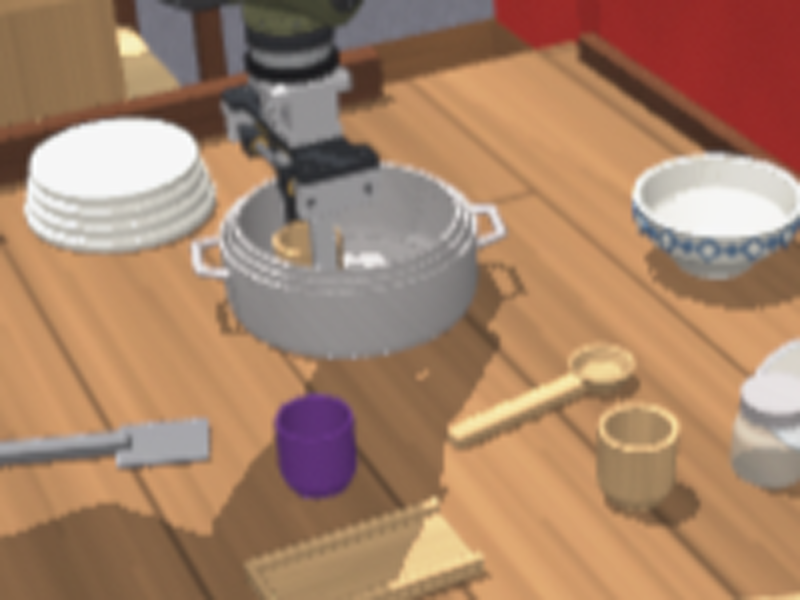

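The cup is upright in the gripper inside the pot, with its rim centre at about crop (309,240), which is image (277,140). I'll work out its height from that.

Run:
```python
from h import *
c=pickle.load(open('side.pkl','rb'));T=np.array(c['world_to_cam'])
for z in(60,68,72,76,80,90):
    for n,p in(('ctr',[473,367,z]),('backtop',None)):
        if p is None:
            a=np.linspace(0,6.28,60);P=np.array([473+29*np.cos(a),367+29*np.sin(a),z+0*a]).T
        else: P=np.array([p])
        q=(T[:3,:3]@P.T+T[:3,3:]);u=c['fx']*q[0]/q[2]+c['cx'];v=c['fy']*q[1]/q[2]+c['cy']
        print(z,n,((u-199.6)*4).min().round(),((u-199.6)*4).max().round(),((v-79.6)*4).min().round(),((v-79.6)*4).max().round())
```

```text
60 ctr 310.0 310.0 244.0 244.0
60 backtop 276.0 344.0 227.0 261.0
68 ctr 309.0 309.0 235.0 235.0
68 backtop 275.0 344.0 219.0 253.0
72 ctr 309.0 309.0 231.0 231.0
72 backtop 274.0 343.0 214.0 248.0
76 ctr 309.0 309.0 227.0 227.0
76 backtop 274.0 343.0 210.0 244.0
80 ctr 308.0 308.0 223.0 223.0
80 backtop 273.0 343.0 206.0 240.0
90 ctr 307.0 307.0 212.0 212.0
90 backtop 272.0 342.0 196.0 229.0
```

>>> jog_arm --commands '[{"dx":0,"dy":0,"dz":0.025,"ax":0,"ay":0,"az":0,"gripper":1},{"dx":0,"dy":0,"dz":0.025,"ax":0,"ay":0,"az":0,"gripper":1},{"dx":0,"dy":0,"dz":0,"ax":0,"ay":0,"az":0,"gripper":1}]'

```text
clock: 8.65
eef_pos: [472.7, 367.3, 37.3]
eef_rot: [-3.141, -0.0, -3.14]
wrist_force: [-0.3, -0.2, -1.1]
finger_gap: 57.1
finger_force: 20.0
```

>>> jog_arm --commands '[{"dx":0,"dy":0,"dz":0.025,"ax":0,"ay":0,"az":0,"gripper":1},{"dx":0,"dy":0,"dz":0.025,"ax":0,"ay":0,"az":0,"gripper":1}]'

```text
clock: 8.9
eef_pos: [472.9, 367.4, 36.9]
eef_rot: [3.141, 0.0, -3.14]
wrist_force: [-8.6, -6.6, 22.5]
finger_gap: 57.2
finger_force: 20.0
```

>>> jog_arm --commands '[{"dx":0,"dy":0,"dz":0.025,"ax":0,"ay":0,"az":0,"gripper":1},{"dx":0,"dy":0,"dz":0,"ax":0,"ay":0,"az":0,"gripper":1}]'

```text
clock: 9.15
eef_pos: [473.0, 367.4, 36.8]
eef_rot: [3.141, 0.001, -3.14]
wrist_force: [-10.0, -7.5, 25.7]
finger_gap: 56.8
finger_force: 20.0
```

>>> jog_arm --commands '[{"dx":0,"dy":0,"dz":-0.04,"ax":0,"ay":0,"az":0,"gripper":1},{"dx":0,"dy":0,"dz":0,"ax":0,"ay":0,"az":0,"gripper":1}]'

```text
clock: 9.4
eef_pos: [472.9, 367.5, 36.9]
eef_rot: [3.141, 0.001, -3.14]
wrist_force: [-3.3, -2.5, 9.8]
finger_gap: 56.8
finger_force: 20.0
```

Lightly seated. Now release and rise.

>>> jog_arm --commands '[{"dx":0,"dy":0,"dz":-0.01,"ax":0,"ay":0,"az":0,"gripper":0.1},{"dx":0,"dy":0,"dz":0,"ax":0,"ay":0,"az":0,"gripper":0.1},{"dx":0,"dy":0,"dz":0,"ax":0,"ay":0,"az":0,"gripper":0.1},{"dx":0,"dy":0,"dz":-0.4,"ax":0,"ay":0,"az":0,"gripper":0.1},{"dx":0,"dy":0,"dz":-1,"ax":0,"ay":0,"az":0,"gripper":0.1},{"dx":0,"dy":0,"dz":-1,"ax":0,"ay":0,"az":0,"gripper":0},{"dx":-0.8,"dy":-1,"dz":-0.3,"ax":0,"ay":0,"az":0,"gripper":0},{"dx":-0.5,"dy":-1,"dz":0,"ax":0,"ay":0,"az":0,"gripper":0},{"dx":-0.5,"dy":-1,"dz":0,"ax":0,"ay":0,"az":0,"gripper":0},{"dx":-0.5,"dy":-1,"dz":0,"ax":0,"ay":0,"az":0,"gripper":0}]'

```text
clock: 10.65
eef_pos: [565.6, 206.1, 145.8]
eef_rot: [3.141, 0.001, -3.14]
wrist_force: [0.8, -0.2, 0.1]
finger_gap: 93.7
finger_force: 0.0
```

>>> jog_arm --commands '[{"dx":-0.1,"dy":-1,"dz":0,"ax":0,"ay":0,"az":0,"gripper":0},{"dx":-0.1,"dy":-1,"dz":0,"ax":0,"ay":0,"az":0,"gripper":0},{"dx":-0.1,"dy":-1,"dz":0,"ax":0,"ay":0,"az":0,"gripper":0},{"dx":-0.03,"dy":-1,"dz":0,"ax":0,"ay":0,"az":0,"gripper":0},{"dx":0,"dy":-1,"dz":0,"ax":0,"ay":0,"az":0,"gripper":0},{"dx":0,"dy":0,"dz":1,"ax":0,"ay":0,"az":0,"gripper":0},{"dx":0,"dy":0,"dz":1,"ax":0,"ay":0,"az":0,"gripper":0},{"dx":0,"dy":0,"dz":0.6,"ax":0,"ay":0,"az":0,"gripper":0},{"dx":0,"dy":0,"dz":0.27,"ax":0,"ay":0,"az":0,"gripper":0},{"dx":0,"dy":0,"dz":0,"ax":0,"ay":0,"az":0,"gripper":0}]'

```text
clock: 11.9
eef_pos: [578.6, 7.5, 30.1]
eef_rot: [3.142, 0.0, -3.14]
wrist_force: [-0.2, -0.4, 0.4]
finger_gap: 93.9
finger_force: 0.0
```

>>> jog_arm --commands '[{"dx":0,"dy":-0.02,"dz":0,"ax":0,"ay":0,"az":0,"gripper":1},{"dx":0,"dy":0,"dz":0,"ax":0,"ay":0,"az":0,"gripper":1},{"dx":0,"dy":0,"dz":0,"ax":0,"ay":0,"az":0,"gripper":1},{"dx":0,"dy":0,"dz":0,"ax":0,"ay":0,"az":0,"gripper":1},{"dx":0,"dy":0,"dz":0,"ax":0,"ay":0,"az":0,"gripper":1},{"dx":0,"dy":0,"dz":0,"ax":0,"ay":0,"az":0,"gripper":1}]' --squeeze 20

```text
clock: 12.65
eef_pos: [578.5, 6.7, 29.9]
eef_rot: [3.142, 0.0, -3.14]
wrist_force: [-1.8, 0.9, 4.8]
finger_gap: 58.0
finger_force: 20.0
```

>>> jog_arm --commands '[{"dx":0,"dy":0,"dz":-0.4,"ax":0,"ay":0,"az":0,"gripper":1},{"dx":0,"dy":0,"dz":-0.8,"ax":0,"ay":0,"az":0,"gripper":1},{"dx":0,"dy":0,"dz":-0.8,"ax":0,"ay":0,"az":0,"gripper":1},{"dx":0,"dy":0,"dz":-0.8,"ax":0,"ay":0,"az":0,"gripper":1},{"dx":0.05,"dy":0.6,"dz":0,"ax":0,"ay":0,"az":0,"gripper":1},{"dx":0.05,"dy":0.8,"dz":0,"ax":0,"ay":0,"az":0,"gripper":1},{"dx":0.05,"dy":0.8,"dz":0,"ax":0,"ay":0,"az":0,"gripper":1},{"dx":0.05,"dy":0.8,"dz":0,"ax":0,"ay":0,"az":0,"gripper":1},{"dx":0.05,"dy":0.8,"dz":0,"ax":0,"ay":0,"az":0,"gripper":1},{"dx":0.05,"dy":0.8,"dz":0,"ax":0,"ay":0,"az":0,"gripper":1}]'

```text
clock: 13.9
eef_pos: [566.0, 191.6, 142.6]
eef_rot: [3.142, 0.001, -3.14]
wrist_force: [0.6, -0.3, -1.2]
finger_gap: 58.4
finger_force: 20.0
```

>>> jog_arm --commands '[{"dx":0.09,"dy":0.9,"dz":0,"ax":0,"ay":0,"az":0,"gripper":1},{"dx":0.09,"dy":0.9,"dz":0,"ax":0,"ay":0,"az":0,"gripper":1},{"dx":0.09,"dy":0.9,"dz":0,"ax":0,"ay":0,"az":0,"gripper":1},{"dx":0.09,"dy":0.9,"dz":0,"ax":0,"ay":0,"az":0,"gripper":1},{"dx":0.08,"dy":0.83,"dz":0,"ax":0,"ay":0,"az":0,"gripper":1},{"dx":0,"dy":0,"dz":0,"ax":0,"ay":0,"az":0,"gripper":1},{"dx":0,"dy":0,"dz":0,"ax":0,"ay":0,"az":0,"gripper":1}]'

```text
clock: 14.78
eef_pos: [548.4, 367.2, 142.0]
eef_rot: [-3.141, 0.0, -3.14]
wrist_force: [-0.8, -0.2, 0.5]
finger_gap: 58.2
finger_force: 20.0
```

>>> jog_arm --commands '[{"dx":0,"dy":0,"dz":0.5,"ax":0,"ay":0,"az":0,"gripper":1},{"dx":0,"dy":0,"dz":0.7,"ax":0,"ay":0,"az":0,"gripper":1},{"dx":0,"dy":0,"dz":0.6,"ax":0,"ay":0,"az":0,"gripper":1},{"dx":0,"dy":0,"dz":0.3,"ax":0,"ay":0,"az":0,"gripper":1},{"dx":0,"dy":0,"dz":0.15,"ax":0,"ay":0,"az":0,"gripper":1},{"dx":0,"dy":0,"dz":0.08,"ax":0,"ay":0,"az":0,"gripper":1},{"dx":0,"dy":0,"dz":0,"ax":0,"ay":0,"az":0,"gripper":1}]'

```text
clock: 15.65
eef_pos: [548.5, 367.9, 48.9]
eef_rot: [3.141, 0.001, -3.14]
wrist_force: [-0.5, 0.6, -1.3]
finger_gap: 58.2
finger_force: 20.0
```

>>> jog_arm --commands '[{"dx":0,"dy":0,"dz":0.03,"ax":0,"ay":0,"az":0,"gripper":1},{"dx":0,"dy":0,"dz":0.03,"ax":0,"ay":0,"az":0,"gripper":1},{"dx":0,"dy":0,"dz":0.03,"ax":0,"ay":0,"az":0,"gripper":1},{"dx":0,"dy":0,"dz":0,"ax":0,"ay":0,"az":0,"gripper":1}]'

```text
clock: 16.15
eef_pos: [548.3, 367.8, 44.8]
eef_rot: [-3.142, -0.0, -3.14]
wrist_force: [0.5, 0.4, -1.2]
finger_gap: 58.0
finger_force: 20.0
```

>>> jog_arm --commands '[{"dx":0,"dy":0,"dz":0.03,"ax":0,"ay":0,"az":0,"gripper":1},{"dx":0,"dy":0,"dz":0.02,"ax":0,"ay":0,"az":0,"gripper":1},{"dx":0,"dy":0,"dz":0,"ax":0,"ay":0,"az":0,"gripper":1}]'

```text
clock: 16.52
eef_pos: [548.3, 367.8, 42.7]
eef_rot: [-3.142, -0.0, -3.14]
wrist_force: [-0.0, 0.2, -1.5]
finger_gap: 58.6
finger_force: 20.0
```

>>> jog_arm --commands '[{"dx":0,"dy":0,"dz":0.025,"ax":0,"ay":0,"az":0,"gripper":1},{"dx":0,"dy":0,"dz":0,"ax":0,"ay":0,"az":0,"gripper":1}]'

```text
clock: 16.77
eef_pos: [548.3, 367.8, 41.8]
eef_rot: [-3.142, -0.0, -3.14]
wrist_force: [-0.6, -0.3, -1.1]
finger_gap: 58.3
finger_force: 20.0
```

>>> jog_arm --commands '[{"dx":0,"dy":0,"dz":0.025,"ax":0,"ay":0,"az":0,"gripper":1},{"dx":0,"dy":0,"dz":0,"ax":0,"ay":0,"az":0,"gripper":1}]'

```text
clock: 17.02
eef_pos: [548.3, 367.8, 40.7]
eef_rot: [-3.141, -0.0, -3.14]
wrist_force: [0.1, -0.7, -0.9]
finger_gap: 58.1
finger_force: 20.0
```

>>> jog_arm --commands '[{"dx":0,"dy":0,"dz":0.025,"ax":0,"ay":0,"az":0,"gripper":1},{"dx":0,"dy":0,"dz":0,"ax":0,"ay":0,"az":0,"gripper":1}]'

```text
clock: 17.27
eef_pos: [548.3, 367.8, 39.7]
eef_rot: [-3.141, -0.0, -3.14]
wrist_force: [-0.3, -0.7, -1.7]
finger_gap: 58.1
finger_force: 20.0
```

>>> jog_arm --commands '[{"dx":0,"dy":0,"dz":0.025,"ax":0,"ay":0,"az":0,"gripper":1},{"dx":0,"dy":0,"dz":0,"ax":0,"ay":0,"az":0,"gripper":1}]'

```text
clock: 17.52
eef_pos: [548.3, 367.8, 38.8]
eef_rot: [-3.141, -0.0, -3.14]
wrist_force: [1.2, 0.7, -1.1]
finger_gap: 58.2
finger_force: 20.0
```

>>> jog_arm --commands '[{"dx":0,"dy":0,"dz":0.025,"ax":0,"ay":0,"az":0,"gripper":1},{"dx":0,"dy":0,"dz":0,"ax":0,"ay":0,"az":0,"gripper":1}]'

```text
clock: 17.77
eef_pos: [548.3, 367.8, 37.7]
eef_rot: [-3.142, -0.0, -3.14]
wrist_force: [0.6, -0.2, -1.1]
finger_gap: 57.9
finger_force: 20.0
```

>>> jog_arm --commands '[{"dx":0,"dy":0,"dz":0.025,"ax":0,"ay":0,"az":0,"gripper":1},{"dx":0,"dy":0,"dz":0,"ax":0,"ay":0,"az":0,"gripper":1}]'

```text
clock: 18.02
eef_pos: [548.3, 367.8, 36.7]
eef_rot: [-3.141, -0.0, -3.14]
wrist_force: [-0.1, -0.0, -0.6]
finger_gap: 58.4
finger_force: 20.0
```

>>> jog_arm --commands '[{"dx":0,"dy":0,"dz":0.025,"ax":0,"ay":0,"az":0,"gripper":1},{"dx":0,"dy":0,"dz":0,"ax":0,"ay":0,"az":0,"gripper":1}]'

```text
clock: 18.27
eef_pos: [548.3, 367.8, 35.7]
eef_rot: [-3.141, -0.0, -3.14]
wrist_force: [0.9, 0.2, -1.0]
finger_gap: 58.4
finger_force: 20.0
```

>>> jog_arm --commands '[{"dx":0,"dy":0,"dz":0.02,"ax":0,"ay":0,"az":0,"gripper":1},{"dx":0,"dy":0,"dz":0,"ax":0,"ay":0,"az":0,"gripper":1}]'

```text
clock: 18.52
eef_pos: [548.3, 367.8, 35.0]
eef_rot: [-3.142, -0.0, -3.14]
wrist_force: [0.5, 0.6, -1.0]
finger_gap: 58.1
finger_force: 20.0
```

>>> jog_arm --commands '[{"dx":0,"dy":0,"dz":0.02,"ax":0,"ay":0,"az":0,"gripper":1},{"dx":0,"dy":0,"dz":0,"ax":0,"ay":0,"az":0,"gripper":1}]'

```text
clock: 18.77
eef_pos: [548.3, 367.8, 34.2]
eef_rot: [-3.142, -0.0, -3.14]
wrist_force: [-0.5, 0.2, -0.9]
finger_gap: 58.1
finger_force: 20.0
```

>>> jog_arm --commands '[{"dx":0,"dy":0,"dz":0.02,"ax":0,"ay":0,"az":0,"gripper":1},{"dx":0,"dy":0,"dz":0,"ax":0,"ay":0,"az":0,"gripper":1}]'

```text
clock: 19.02
eef_pos: [548.4, 367.8, 34.0]
eef_rot: [3.141, 0.0, -3.14]
wrist_force: [-2.5, -2.0, 5.1]
finger_gap: 57.9
finger_force: 20.0
```

>>> jog_arm --commands '[{"dx":0,"dy":0,"dz":-0.01,"ax":0,"ay":0,"az":0,"gripper":0.1},{"dx":0,"dy":0,"dz":0,"ax":0,"ay":0,"az":0,"gripper":0.1},{"dx":0,"dy":0,"dz":0,"ax":0,"ay":0,"az":0,"gripper":0.1},{"dx":0,"dy":0,"dz":-0.4,"ax":0,"ay":0,"az":0,"gripper":0.1},{"dx":0,"dy":0,"dz":-1,"ax":0,"ay":0,"az":0,"gripper":0.1},{"dx":0,"dy":0,"dz":-1,"ax":0,"ay":0,"az":0,"gripper":0.1},{"dx":0,"dy":-0.8,"dz":-0.3,"ax":0,"ay":0,"az":0,"gripper":0.4},{"dx":-0.3,"dy":-1,"dz":0,"ax":0,"ay":0,"az":0,"gripper":0.4},{"dx":-0.3,"dy":-1,"dz":0,"ax":0,"ay":0,"az":0,"gripper":0.4},{"dx":-0.05,"dy":-1,"dz":0,"ax":0,"ay":0,"az":0,"gripper":0.4}]'

```text
clock: 20.27
eef_pos: [575.1, 214.5, 143.1]
eef_rot: [3.141, 0.001, -3.14]
wrist_force: [-0.0, -0.3, 0.7]
finger_gap: 56.3
finger_force: 0.0
```

>>> jog_arm --commands '[{"dx":0,"dy":-1,"dz":0,"ax":0,"ay":0,"az":0,"gripper":0.4},{"dx":0,"dy":-1,"dz":0.5,"ax":0,"ay":0,"az":0,"gripper":0.4},{"dx":0,"dy":0,"dz":1,"ax":0,"ay":0,"az":-0.82,"gripper":0.4},{"dx":0,"dy":0,"dz":0.5,"ax":0,"ay":0,"az":0,"gripper":0.4},{"dx":0,"dy":0,"dz":0,"ax":0,"ay":0,"az":0,"gripper":0.4}]'

```text
clock: 20.9
eef_pos: [574.2, 135.7, 61.7]
eef_rot: [-3.142, -0.002, -2.997]
wrist_force: [0.4, 0.4, 1.2]
finger_gap: 56.4
finger_force: 0.0
```

Run:
```python
from h import *
grab('top','pics/t2.png');im=cv2.imread('pics/t2.png')
cv2.imwrite('pics/t2c.png',cv2.resize(im[95:245,110:310],None,fx=4,fy=4,interpolation=cv2.INTER_CUBIC))
```

```text
(no output)
```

View pics/t2c.png

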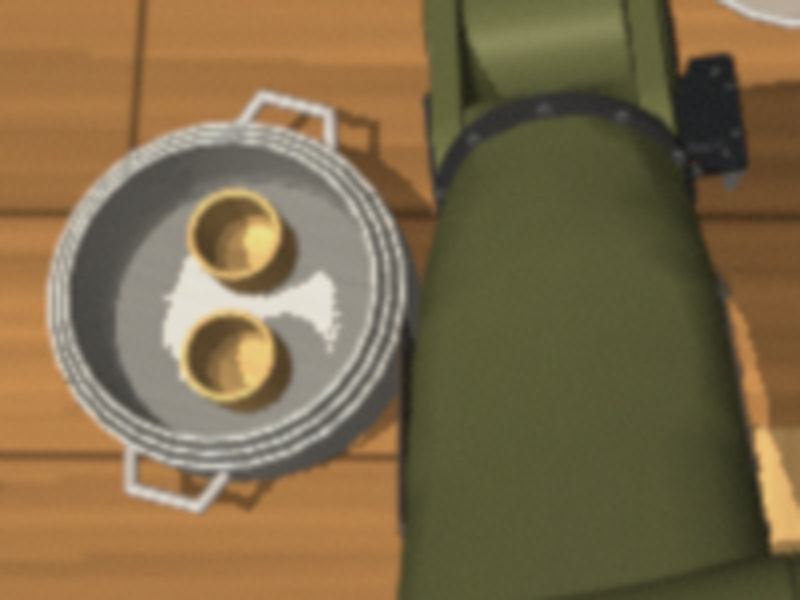

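Both cups stand upright side by side in the pot, with rim centres at crop (235,234) and (229,357). Next I'll lower onto the spoon handle.

>>> jog_arm --commands '[{"dx":0,"dy":0,"dz":0.5,"ax":0,"ay":0,"az":0,"gripper":0.4},{"dx":0,"dy":0,"dz":0.5,"ax":0,"ay":0,"az":0,"gripper":0.4},{"dx":0,"dy":0,"dz":0.12,"ax":0,"ay":0,"az":0,"gripper":0.4},{"dx":0,"dy":0,"dz":0,"ax":0,"ay":0,"az":0,"gripper":0.4}]'

```text
clock: 21.45
eef_pos: [574.8, 135.9, 17.3]
eef_rot: [-3.142, -0.0, -2.997]
wrist_force: [0.1, -0.3, -0.1]
finger_gap: 56.4
finger_force: 0.0
```

>>> jog_arm --commands '[{"dx":0,"dy":0,"dz":0.06,"ax":0,"ay":0,"az":0,"gripper":0.4},{"dx":0,"dy":0,"dz":0.06,"ax":0,"ay":0,"az":0,"gripper":0.4},{"dx":0,"dy":0,"dz":0,"ax":0,"ay":0,"az":0,"gripper":0.4}]'

```text
clock: 21.82
eef_pos: [574.6, 135.8, 12.3]
eef_rot: [3.142, -0.0, -2.997]
wrist_force: [0.9, 0.1, 0.8]
finger_gap: 56.3
finger_force: 0.0
```

>>> jog_arm --commands '[{"dx":0,"dy":0,"dz":0.02,"ax":0,"ay":0,"az":0,"gripper":0.4},{"dx":0,"dy":0,"dz":0,"ax":0,"ay":0,"az":0,"gripper":1},{"dx":0,"dy":0,"dz":0,"ax":0,"ay":0,"az":0,"gripper":1},{"dx":0,"dy":0,"dz":0,"ax":0,"ay":0,"az":0,"gripper":1},{"dx":0,"dy":0,"dz":0,"ax":0,"ay":0,"az":0,"gripper":1},{"dx":0,"dy":0,"dz":0,"ax":0,"ay":0,"az":0,"gripper":1},{"dx":0,"dy":0,"dz":0,"ax":0,"ay":0,"az":0,"gripper":1}]' --squeeze 25

```text
clock: 22.7
eef_pos: [574.6, 135.9, 11.5]
eef_rot: [3.142, 0.0, -2.997]
wrist_force: [0.8, 0.3, 0.2]
finger_gap: 15.6
finger_force: 25.0
```

>>> jog_arm --commands '[{"dx":0,"dy":0,"dz":-0.4,"ax":0,"ay":0,"az":0,"gripper":1},{"dx":0,"dy":0,"dz":-1,"ax":0,"ay":0,"az":0.41,"gripper":1},{"dx":0,"dy":0,"dz":-1,"ax":0,"ay":0,"az":0.41,"gripper":1},{"dx":0,"dy":-0.5,"dz":-0.3,"ax":0,"ay":0,"az":0,"gripper":1},{"dx":0.25,"dy":-0.9,"dz":0,"ax":0,"ay":0,"az":0,"gripper":1},{"dx":0.25,"dy":-0.9,"dz":0,"ax":0,"ay":0,"az":0,"gripper":1},{"dx":0.25,"dy":-0.9,"dz":0,"ax":0,"ay":0,"az":0,"gripper":1},{"dx":0.25,"dy":-0.9,"dz":0,"ax":0,"ay":0,"az":0,"gripper":1},{"dx":0.25,"dy":-0.9,"dz":0,"ax":0,"ay":0,"az":0,"gripper":1},{"dx":0.25,"dy":-0.9,"dz":0,"ax":0,"ay":0,"az":0,"gripper":1}]'

```text
clock: 23.95
eef_pos: [513.7, -102.3, 118.9]
eef_rot: [3.141, -0.001, -3.139]
wrist_force: [-0.2, -0.1, -0.6]
finger_gap: 15.3
finger_force: 25.0
```

>>> jog_arm --commands '[{"dx":0.16,"dy":-0.85,"dz":0,"ax":0,"ay":0,"az":0,"gripper":1},{"dx":0.16,"dy":-0.85,"dz":0,"ax":0,"ay":0,"az":0,"gripper":1},{"dx":0.16,"dy":-0.85,"dz":0,"ax":0,"ay":0,"az":0,"gripper":1},{"dx":0.16,"dy":-0.85,"dz":0,"ax":0,"ay":0,"az":0,"gripper":1},{"dx":0.16,"dy":-0.85,"dz":0,"ax":0,"ay":0,"az":0,"gripper":1},{"dx":0.16,"dy":-0.85,"dz":0,"ax":0,"ay":0,"az":0,"gripper":1},{"dx":0.16,"dy":-0.85,"dz":0,"ax":0,"ay":0,"az":0,"gripper":1},{"dx":0,"dy":0,"dz":0.5,"ax":0,"ay":0,"az":0,"gripper":1},{"dx":0,"dy":0,"dz":0.6,"ax":0,"ay":0,"az":0,"gripper":1},{"dx":0,"dy":0,"dz":0,"ax":0,"ay":0,"az":0,"gripper":1}]'

```text
clock: 25.2
eef_pos: [468.7, -338.2, 73.5]
eef_rot: [3.139, -0.003, -3.14]
wrist_force: [0.8, -0.1, -1.3]
finger_gap: 15.7
finger_force: 25.0
```

Run:
```python
from h import *
grab('side','pics/s3.png');im=cv2.imread('pics/s3.png')
cv2.imwrite('pics/s3c.png',cv2.resize(im[150:370,310:510],None,fx=2.7,fy=2.7,interpolation=cv2.INTER_CUBIC))
```

```text
(no output)
```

View pics/s3c.png

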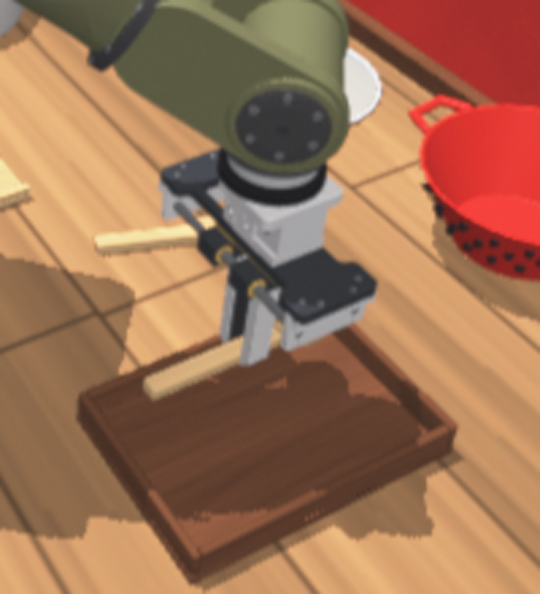

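The spoon is held level and parallel to the tray's long side, with the tail at crop (150,388), inside the tray outline. Now I'll lower it.

>>> jog_arm --commands '[{"dx":0,"dy":-0.05,"dz":0.5,"ax":0,"ay":0,"az":0,"gripper":1},{"dx":0,"dy":0,"dz":0.5,"ax":0,"ay":0,"az":0,"gripper":1},{"dx":0,"dy":0,"dz":0.15,"ax":0,"ay":0,"az":0,"gripper":1},{"dx":0,"dy":0,"dz":0,"ax":0,"ay":0,"az":0,"gripper":1}]'

```text
clock: 25.75
eef_pos: [470.4, -340.3, 29.3]
eef_rot: [3.141, -0.0, -3.14]
wrist_force: [-0.2, 0.2, -1.6]
finger_gap: 16.0
finger_force: 25.0
```

>>> jog_arm --commands '[{"dx":0,"dy":0,"dz":0.06,"ax":0,"ay":0,"az":0,"gripper":1},{"dx":0,"dy":0,"dz":0.04,"ax":0,"ay":0,"az":0,"gripper":1},{"dx":0,"dy":0,"dz":0,"ax":0,"ay":0,"az":0,"gripper":1}]'

```text
clock: 26.12
eef_pos: [470.5, -340.3, 25.6]
eef_rot: [-3.141, 0.0, -3.14]
wrist_force: [0.4, 0.0, -1.2]
finger_gap: 15.6
finger_force: 25.0
```

>>> jog_arm --commands '[{"dx":0,"dy":0,"dz":0.04,"ax":0,"ay":0,"az":0,"gripper":1},{"dx":0,"dy":0,"dz":0,"ax":0,"ay":0,"az":0,"gripper":1}]'

```text
clock: 26.38
eef_pos: [470.4, -340.3, 23.8]
eef_rot: [3.142, -0.0, -3.14]
wrist_force: [0.2, -0.7, -0.1]
finger_gap: 15.2
finger_force: 25.0
```

>>> jog_arm --commands '[{"dx":0,"dy":0,"dz":0.04,"ax":0,"ay":0,"az":0,"gripper":1},{"dx":0,"dy":0,"dz":0,"ax":0,"ay":0,"az":0,"gripper":1}]'

```text
clock: 26.62
eef_pos: [470.4, -340.3, 22.1]
eef_rot: [3.141, -0.0, -3.14]
wrist_force: [0.4, 0.3, -1.3]
finger_gap: 15.1
finger_force: 25.0
```

>>> jog_arm --commands '[{"dx":0,"dy":0,"dz":0.04,"ax":0,"ay":0,"az":0,"gripper":1},{"dx":0,"dy":0,"dz":0,"ax":0,"ay":0,"az":0,"gripper":1}]'

```text
clock: 26.88
eef_pos: [470.4, -340.3, 20.5]
eef_rot: [3.141, -0.0, -3.14]
wrist_force: [-0.4, -0.6, -0.9]
finger_gap: 15.5
finger_force: 25.0
```

>>> jog_arm --commands '[{"dx":0,"dy":0,"dz":0.04,"ax":0,"ay":0,"az":0,"gripper":1},{"dx":0,"dy":0,"dz":0,"ax":0,"ay":0,"az":0,"gripper":1}]'

```text
clock: 27.12
eef_pos: [470.6, -340.4, 19.5]
eef_rot: [-3.141, 0.0, -3.14]
wrist_force: [-2.0, 1.2, 3.8]
finger_gap: 15.9
finger_force: 25.0
```

>>> jog_arm --commands '[{"dx":0,"dy":0,"dz":0,"ax":0,"ay":0,"az":0,"gripper":0.6},{"dx":0,"dy":0,"dz":0,"ax":0,"ay":0,"az":0,"gripper":0.6},{"dx":0,"dy":0,"dz":-0.4,"ax":0,"ay":0,"az":0,"gripper":0.6},{"dx":0,"dy":0,"dz":-1,"ax":0,"ay":0,"az":0,"gripper":0.6},{"dx":-0.3,"dy":0.7,"dz":-0.8,"ax":0,"ay":0,"az":0,"gripper":0.4},{"dx":-0.4,"dy":1,"dz":0,"ax":0,"ay":0,"az":0,"gripper":0.4},{"dx":-0.4,"dy":1,"dz":0,"ax":0,"ay":0,"az":0,"gripper":0.4},{"dx":-0.4,"dy":1,"dz":0,"ax":0,"ay":0,"az":0,"gripper":0.4},{"dx":-0.32,"dy":1,"dz":0,"ax":0,"ay":0,"az":0.92,"gripper":0.4},{"dx":0,"dy":0,"dz":0,"ax":0,"ay":0,"az":0.92,"gripper":0.4}]'

```text
clock: 28.38
eef_pos: [543.8, -149.8, 108.2]
eef_rot: [3.141, 0.001, 2.82]
wrist_force: [-0.1, -0.2, -0.0]
finger_gap: 56.2
finger_force: 0.0
```

>>> jog_arm --commands '[{"dx":0,"dy":0,"dz":0.6,"ax":0,"ay":0,"az":0,"gripper":0.4},{"dx":0,"dy":0,"dz":0.5,"ax":0,"ay":0,"az":0,"gripper":0.4},{"dx":0,"dy":0,"dz":0,"ax":0,"ay":0,"az":0,"gripper":0.4}]'

```text
clock: 28.75
eef_pos: [542.6, -152.0, 62.9]
eef_rot: [-3.142, -0.001, 2.822]
wrist_force: [0.2, -0.7, 0.0]
finger_gap: 56.4
finger_force: 0.0
```

Position is within 1.5 mm of the spatula's middle. Lower and grip.

>>> jog_arm --commands '[{"dx":0,"dy":0.03,"dz":0.5,"ax":0,"ay":0,"az":0,"gripper":0.4},{"dx":0,"dy":0,"dz":0.5,"ax":0,"ay":0,"az":0,"gripper":0.4},{"dx":0,"dy":0,"dz":0.2,"ax":0,"ay":0,"az":0,"gripper":0.4},{"dx":0,"dy":0,"dz":0.06,"ax":0,"ay":0,"az":0,"gripper":0.4},{"dx":0,"dy":0,"dz":0,"ax":0,"ay":0,"az":0,"gripper":0.4}]'

```text
clock: 29.38
eef_pos: [543.8, -151.2, 13.5]
eef_rot: [-3.142, 0.001, 2.822]
wrist_force: [0.1, -0.8, 0.4]
finger_gap: 56.1
finger_force: 0.0
```

>>> jog_arm --commands '[{"dx":0,"dy":0,"dz":0,"ax":0,"ay":0,"az":0,"gripper":1},{"dx":0,"dy":0,"dz":0,"ax":0,"ay":0,"az":0,"gripper":1},{"dx":0,"dy":0,"dz":0,"ax":0,"ay":0,"az":0,"gripper":1},{"dx":0,"dy":0,"dz":0,"ax":0,"ay":0,"az":0,"gripper":1},{"dx":0,"dy":0,"dz":0,"ax":0,"ay":0,"az":0,"gripper":1},{"dx":0,"dy":0,"dz":0,"ax":0,"ay":0,"az":0,"gripper":1}]'

```text
clock: 30.12
eef_pos: [543.4, -151.0, 12.7]
eef_rot: [3.142, 0.0, 2.822]
wrist_force: [-0.6, 0.0, 2.0]
finger_gap: 15.8
finger_force: 25.0
```

>>> jog_arm --commands '[{"dx":0,"dy":0,"dz":-0.4,"ax":0,"ay":0,"az":0,"gripper":1},{"dx":0,"dy":0,"dz":-1,"ax":0,"ay":0,"az":-0.92,"gripper":1},{"dx":0,"dy":0,"dz":-1,"ax":0,"ay":0,"az":-0.92,"gripper":1},{"dx":0.27,"dy":-0.9,"dz":0,"ax":0,"ay":0,"az":0,"gripper":1},{"dx":0.27,"dy":-0.9,"dz":0,"ax":0,"ay":0,"az":0,"gripper":1},{"dx":0.27,"dy":-0.9,"dz":0,"ax":0,"ay":0,"az":0,"gripper":1},{"dx":0.27,"dy":-0.9,"dz":0,"ax":0,"ay":0,"az":0,"gripper":1},{"dx":0.27,"dy":-0.9,"dz":0,"ax":0,"ay":0,"az":0,"gripper":1},{"dx":0.27,"dy":-0.9,"dz":0,"ax":0,"ay":0,"az":0,"gripper":1},{"dx":0.27,"dy":-0.95,"dz":0,"ax":0,"ay":0,"az":0,"gripper":1}]'

```text
clock: 31.38
eef_pos: [467.7, -406.4, 109.9]
eef_rot: [-3.141, 0.001, -3.14]
wrist_force: [0.4, 0.6, -0.8]
finger_gap: 15.9
finger_force: 25.0
```

>>> jog_arm --commands '[{"dx":0,"dy":0,"dz":0.5,"ax":0,"ay":0,"az":0,"gripper":1},{"dx":0,"dy":0,"dz":0.5,"ax":0,"ay":0,"az":0,"gripper":1},{"dx":0,"dy":0,"dz":0,"ax":0,"ay":0,"az":0,"gripper":1}]'

```text
clock: 31.75
eef_pos: [467.7, -404.2, 67.4]
eef_rot: [3.14, -0.002, -3.14]
wrist_force: [0.0, -0.5, -0.6]
finger_gap: 15.6
finger_force: 25.0
```

>>> jog_arm --commands '[{"dx":0,"dy":0,"dz":0.5,"ax":0,"ay":0,"az":0,"gripper":1},{"dx":0,"dy":0,"dz":0.35,"ax":0,"ay":0,"az":0,"gripper":1},{"dx":0,"dy":0,"dz":0.15,"ax":0,"ay":0,"az":0,"gripper":1},{"dx":0,"dy":0,"dz":0,"ax":0,"ay":0,"az":0,"gripper":1}]'

```text
clock: 32.25
eef_pos: [468.1, -405.0, 28.3]
eef_rot: [3.141, -0.0, -3.14]
wrist_force: [-0.4, 0.4, -0.9]
finger_gap: 15.7
finger_force: 25.0
```

>>> jog_arm --commands '[{"dx":0,"dy":0,"dz":0.04,"ax":0,"ay":0,"az":0,"gripper":1},{"dx":0,"dy":0,"dz":0.03,"ax":0,"ay":0,"az":0,"gripper":1},{"dx":0,"dy":0,"dz":0,"ax":0,"ay":0,"az":0,"gripper":1}]'

```text
clock: 32.62
eef_pos: [468.2, -405.2, 26.0]
eef_rot: [-3.141, 0.0, -3.14]
wrist_force: [-0.4, -0.7, -1.2]
finger_gap: 15.8
finger_force: 25.0
```

>>> jog_arm --commands '[{"dx":0,"dy":0,"dz":0.04,"ax":0,"ay":0,"az":0,"gripper":1},{"dx":0,"dy":0,"dz":0,"ax":0,"ay":0,"az":0,"gripper":1}]'

```text
clock: 32.88
eef_pos: [468.1, -405.1, 24.1]
eef_rot: [3.141, -0.0, -3.14]
wrist_force: [-0.4, 0.1, -1.0]
finger_gap: 15.4
finger_force: 25.0
```

>>> jog_arm --commands '[{"dx":0,"dy":0,"dz":0.04,"ax":0,"ay":0,"az":0,"gripper":1},{"dx":0,"dy":0,"dz":0,"ax":0,"ay":0,"az":0,"gripper":1}]'

```text
clock: 33.12
eef_pos: [468.1, -405.1, 22.5]
eef_rot: [3.141, -0.0, -3.14]
wrist_force: [-0.8, 0.2, -0.6]
finger_gap: 15.8
finger_force: 25.0
```

>>> jog_arm --commands '[{"dx":0,"dy":0,"dz":0.04,"ax":0,"ay":0,"az":0,"gripper":1},{"dx":0,"dy":0,"dz":0,"ax":0,"ay":0,"az":0,"gripper":1}]'

```text
clock: 33.38
eef_pos: [468.1, -405.1, 20.9]
eef_rot: [3.141, -0.0, -3.14]
wrist_force: [0.0, -0.5, -1.1]
finger_gap: 16.1
finger_force: 25.0
```

Another 1 mm, then release, rise and move clear towards the robot's front for a view.

>>> jog_arm --commands '[{"dx":0,"dy":0,"dz":0.03,"ax":0,"ay":0,"az":0,"gripper":1},{"dx":0,"dy":0,"dz":0,"ax":0,"ay":0,"az":0,"gripper":1}]'

```text
clock: 33.62
eef_pos: [468.2, -405.2, 20.7]
eef_rot: [-3.141, 0.0, -3.14]
wrist_force: [-3.3, 3.1, 8.6]
finger_gap: 15.6
finger_force: 25.0
```

>>> jog_arm --commands '[{"dx":0,"dy":0,"dz":0,"ax":0,"ay":0,"az":0,"gripper":0.6},{"dx":0,"dy":0,"dz":0,"ax":0,"ay":0,"az":0,"gripper":0.6},{"dx":0,"dy":0,"dz":-0.4,"ax":0,"ay":0,"az":0,"gripper":0.6},{"dx":0,"dy":0,"dz":-1,"ax":0,"ay":0,"az":0,"gripper":0.6},{"dx":0,"dy":0,"dz":-1,"ax":0,"ay":0,"az":0,"gripper":0.6},{"dx":0,"dy":1,"dz":-1,"ax":0,"ay":0,"az":0,"gripper":0.6},{"dx":0,"dy":1,"dz":-0.5,"ax":0,"ay":0,"az":0,"gripper":0.6},{"dx":0,"dy":1,"dz":0,"ax":0,"ay":0,"az":0,"gripper":0.6},{"dx":0,"dy":1,"dz":0,"ax":0,"ay":0,"az":0,"gripper":0.6},{"dx":0,"dy":1,"dz":0,"ax":0,"ay":0,"az":0,"gripper":0.6}]'

```text
clock: 34.88
eef_pos: [467.8, -203.9, 177.0]
eef_rot: [-3.141, 0.001, -3.14]
wrist_force: [0.9, 1.0, 0.4]
finger_gap: 37.5
finger_force: 0.0
```

>>> jog_arm --commands '[{"dx":0,"dy":1,"dz":0,"ax":0,"ay":0,"az":0,"gripper":0.6},{"dx":0,"dy":1,"dz":0,"ax":0,"ay":0,"az":0,"gripper":0.6},{"dx":0,"dy":1,"dz":0,"ax":0,"ay":0,"az":0,"gripper":0.6},{"dx":0,"dy":1,"dz":0,"ax":0,"ay":0,"az":0,"gripper":0.6},{"dx":0,"dy":1,"dz":0,"ax":0,"ay":0,"az":0,"gripper":0.6},{"dx":0,"dy":0,"dz":0,"ax":0,"ay":0,"az":0,"gripper":0.6},{"dx":0,"dy":0,"dz":0,"ax":0,"ay":0,"az":0,"gripper":0.6}]'

```text
clock: 35.75
eef_pos: [467.7, -5.5, 176.5]
eef_rot: [-3.141, 0.001, -3.14]
wrist_force: [-0.7, -0.6, 0.7]
finger_gap: 37.3
finger_force: 0.0
```

Run:
```python
from h import *
grab('top','pics/t4.png');im=cv2.imread('pics/t4.png')
a=im[100:250,110:220];b=im[100:250,420:510]
cv2.imwrite('pics/t4c.png',cv2.resize(np.hstack([a,b]),None,fx=4,fy=4,interpolation=cv2.INTER_CUBIC))
```

```text
(no output)
```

View pics/t4c.png

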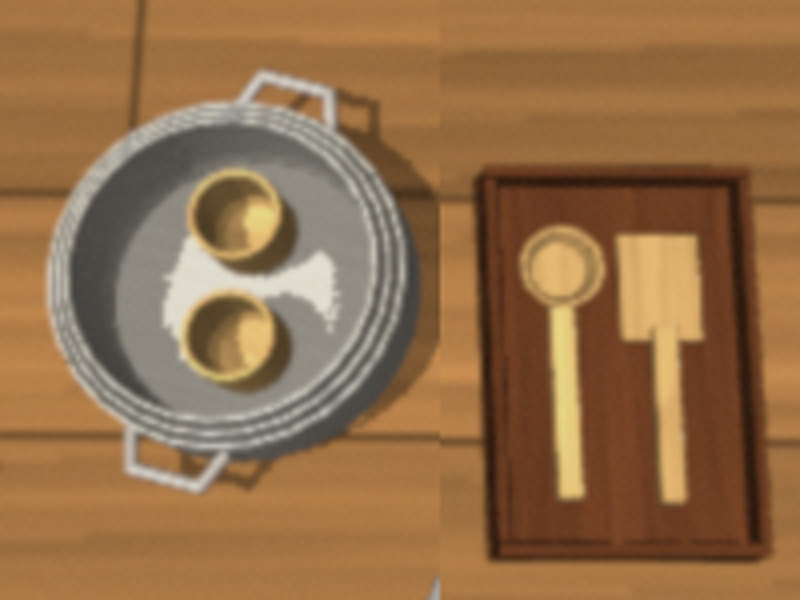

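The last picture shows both cups upright in the inner pot, centres at (235,214) and (229,336). The spoon (562,265) and spatula (660,285) lie flat, well inside the tray walls. Handing in.

```bash
python3 -c "
from h import *
print(job.sign_off())"
```

```text
the job is handed in; nothing more can be done
None
```

The job is handed in at about 36 s: the last picture shows both cups upright side by side in the innermost pot and the spoon and spatula flat in the tray, but sign-off returned no verdict.

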